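# Turn the block in the machine vice

### The job

The aluminium block in the machine vice is done on its slotted top; its blue-dyed end is next. Open the vice wide by its handle post while the block still sits in it, turn the block so that the blue end faces straight up, stand it (without letting it drop) flat on the vice bed about midway along the jaws, and only then push the jaw fully home so that the block is held square between both jaws; let go of everything. Leave the things lying around where they are.

Things in the scene. Friction and masses are not known exactly. Their poses are not given: they have to be found in the camera images.
- bed (a point): Point on the flat bed of the fixed pale-green machine vice, midway along the jaws, 40 mm above the table. z up; x: jaw travel, from the sliding jaw (robot's side) to the fixed jaw; y along the jaws. Fixed jaw face: 16.25 mm away on +x. Both jaws: 90 mm wide along y, centred, 28 mm above the bed. The vice is level, 110 mm wide, reaching from x -155 to +100 mm.
- jaw (a joint): Sliding jaw, in m: the clear gap between the jaws is 32.5 mm + this value; grows as the jaw is drawn back (towards -x of the bed frame); range -0.032 to 0.045. About 6 N of friction; it stays where it is left; no spring.
- handle (a point): Point on the axis of the sliding jaw's upright round handle post, 100 mm above the table. Steel with red top, 22 mm diameter, rising from 52 to 121 mm above the table, 72 mm behind the jaw's clamping face; it moves with the jaw. The jaw (68 mm high) reaches 40 mm back from its face; behind it a 52 mm high tail carries the post. Axes as the bed's.
- block_centre (a point): Centre of the loose aluminium block, about 0.55 kg: 32 mm along its x (held between the jaws), 100 mm along y, 70 mm along z. A slot 12 mm wide, 8 mm deep runs along y in its +z face (the top at the start). Its +y end is dyed blue. It starts on the bed between the jaws, its axes along the bed's.
- blue_face (a point): Centre of the block's blue end face, 50 mm from the block's centre on its +y; axes as the block's, so its y points out of the blue face.
- anvil: Small dark steel bench anvil fixed to the table, 195 x 75 mm, 88 mm high; origin in the middle of its underside, x along it, horn at -x. Not part of the job.
- oil: Black oil bottle with yellow label, 60 mm diameter, 170 mm high, standing; origin under its centre. Bystander.
- tin: Steel tin with blue label, 74 mm diameter, 110 mm high, standing; origin under its centre. Bystander.
- jar: Amber jar, 68 mm diameter, 100 mm high, standing; origin under its centre. Bystander.
- hammer: Hammer lying on the table, handle to its -x. Bystander.
- wrench: Flat wrench lying on the table along its x. Bystander.
- driver: Screwdriver lying on the table along its x, handle to its -x. Bystander.
Things that resemble listed ones, but are neither listed nor needed, are in the scene too. Of the things that look like the part that bears block_centre, the largest one is meant.

How it is judged:
On the way, in this order (a step that is already met when the one before it is completed fails the run):
1. the sliding jaw is drawn back to at least 48 mm of clear opening while the block still sits on the bed as at the start (value of joint jaw above 0.0155 m and z of block_centre in the frame of bed between 0.03 and 0.04 m and angle between block_centre's own z axis and vertical below 0.1 rad), for 0.1 s.
2. the block stands on the bed between the jaws, blue end up, with the jaw still back (z of block_centre in the frame of bed between 0.046 and 0.054 m and y of block_centre in the frame of bed between -0.018 and 0.018 m and z of blue_face in the frame of bed above 0.095 m and value of joint jaw above 0.003 m and linear speed of block below 0.05 m/s), for 0.2 s.
At the end, for the whole second after the job is handed in: The block stands at rest on the vice bed (centre 46 to 54 mm above it, within 18 mm of midway along the jaws and 3 mm of midway between them), blue face up and upright within 0.05 rad, square to the jaws within 0.05 rad, and the sliding jaw is closed on it to within 2.5 mm of its zero (z of block_centre in the frame of bed between 0.046 and 0.054 m and y of block_centre in the frame of bed between -0.018 and 0.018 m and z of blue_face in the frame of bed above 0.095 m and x of block_centre in the frame of bed between -0.003 and 0.003 m and value of joint jaw below 0.0025 m and angle between block_centre's own y axis and vertical below 0.05 rad and angle between the x axis of block_centre and the x axis of bed, either way round below 0.05 rad and linear speed of block below 0.02 m/s); the robot touches nothing.
It fails at once if the oil bottle, tin, jar, hammer, wrench or screwdriver is moved more than 30 mm (distance of any of oil, tin, jar, hammer, wrench, driver from where it was at the start of the episode above 0.03 m).
It fails at once if the block is let drop (faster than 0.5 m/s while the fingers do not touch it) (linear speed of block above 0.5 m/s and contact force between the fingers and block below 0.1 N).
It also fails if it takes over 54 s, if anything falls off the work surface, if the arm or the gripper's body presses on something with over 40 N, if the wrist force passes 120 N, or if a joint passes its speed limit or range.

### The arm

A 7-joint arm with a two-finger parallel gripper is mounted at the origin on the work surface. World frame = base frame: x ahead of the robot, y to its left, z up, the work surface at z = 0. Lengths are in m, angles in rad, forces in N, time in s.
With the tool pointing down it reaches from about 0.4 to 0.85 m from the base axis. Payload 10.4 kg.
Tool frame: the origin (TCP) lies on the centre line of the jaws, within the pads' length; the fingertips stand r.finger_overhang ahead of it and the grasp point (between the pads) lies 5 mm behind it (r.finger_overhang is the distance from the TCP to the fingertips, in m); z points along the fingers, y is the line along which they close (so a half turn about z gives the same grasp; the last joint's range is limited). The gripper opens to 87 mm and grips with 3 to 60 N. Pads are 19 mm wide; open, the fingers measure 117 mm over their backs; the gripper's body (75 mm by 190 mm) begins 51 mm behind the grasp point.
Start: joints at [-1.302, 0.332, -0.065, 1.46, 0.022, 1.35, -0.088], TCP at [0.18, 0.599, 0.237] pointing down, gripper open.
Joint ranges: [-2.6, 2.6], [-0.5, 2.12], [-1.47, 1.34], [0.16, 2.42], [-1.27, 4.41], [0.06, 2.06], [-2.6, 2.6]. Speed limits (rad/s): [2.22, 2.22, 2.79, 2.79, 3.14, 3.14, 3.14].

### API

Orientations are given as a unit quaternion [x, y, z, w].
In Python, from bench import read_state, viewer, r gives the robot as it stands.
- The arm moves only by the tool carry_out, never from a script. Its argument "moves" is a list of rows, each a list of 6 numbers: the shift along the tool's x, y, z in units of 40 mm (1.0 is 40 mm), then the turn, a rotation vector about the tool's x, y, z in units of 8 degrees (1.0 is 8 degrees). A call has 1 to 20 rows; each row shifts and turns the commanded pose from where the row before left it, along the tool's axes as they then stand; what a row does not reach is not made up. A row lasts 1/8 s, in which the tool goes at most 62.5 mm and 10.7 degrees, less where a joint would pass 70% of its speed; a pose out of reach is approached as far as the arm can. A call is refused whole if a number of a shift passes 1 or a number of a turn 1, either way. A call with a gripper value outside its range is refused whole. "fingers" is the finger opening in mm, from 0 to 87, set as the call begins (left out, the last holds). The fingers move at their own pace and stop on an object; "force" is the grip in N (left out, the last holds). Time passes only in rows, so rows that do not move let the fingers close. It gives the time, the measured TCP pose, the force, the opening and the grip force at its end, in the units of the state.
- read_state(): the state, without advancing time (a new reading comes with each control period).
- viewer.camera(name): name is "scene" or "top" or "wrist"; returns a dict with "pixels" (420x560x3 uint8, red, green, blue), "range_z" (420x560 float32, m along the optical axis (not along the pixel's ray), 0 where there is no reading), "fx", "fy", "cx", "cy" (pixels), "k1" (the pictures are not rectified: a ray, as slopes to the right and down, at radius r is drawn at 1 + k1 r^2 times it, then the intrinsics apply), "xyz" and "orientation" of the camera in the world. Camera axes: x right, y down, z forward; pixel columns grow to the right and rows downward; lengths in m; the calibration is good to about 2 mm. A picture is of the moment at which its call begins.
- r.close_job(): hands the job in; it is judged then, once.
The state is a dict: "time": time; "joint_positions": joint angles; "joint_vel": joint speeds; "joint_torque": joint torques, N m; "ee_pos": TCP position; "eef_rot": TCP orientation; "ft_force": force on the tool from outside, world axes, zero at the start; "torque": the same for the moment, N m; "width": finger opening in m; "grip_force": force on a finger pad.
Only numpy, scipy, OpenCV 4.12 (cv2) and the standard library are available. Lean on these libraries where they do the work, as an engineer would, in place of code of your own. Each camera call takes 0.05 s, during which the arm holds its last target. There are 200 camera calls.

## Working session

There is one attempt and no reset: what is moved stays moved. The work goes in short steps, Python scripts to look and compute and a tool call to move; the robot and the scene stay as the last step left them, time stands still between calls to the robot, and variables do not carry over. Pictures are saved under pics/ and viewed, at most 10 in all, crops included, and the job is handed in when it is done.

Besides the shell and the picture viewer there is one more tool, called after ">>>" as name(argument=value, ...) on one line, values as JSON. carry_out: Moves the arm, as the interface text tells. Its arguments: {"type":"object","properties":{"moves":{"type":"array","items":{"type":"array","items":{"type":"number"}}},"fingers":{"type":"number"},"force":{"type":"number"}},"required":["moves"]}

```bash
mkdir -p pics; ls
cat > h.py <<'E'
from bench import read_state, viewer, r
import numpy as np, cv2, pickle
from scipy.spatial.transform import Rotation as R
def snap(n,f):
    c=viewer.camera(n); pickle.dump(c,open(f'pics/{f}.pkl','wb')); cv2.imwrite(f'pics/{f}.png',cv2.cvtColor(c['pixels'],cv2.COLOR_RGB2BGR)); return c
def load(f): return pickle.load(open(f'pics/{f}.pkl','rb'))
def cloud(c):
    K=np.array([[c['fx'],0,c['cx']],[0,c['fy'],c['cy']],[0,0,1.]])
    v,u=np.mgrid[0:420,0:560]
    p=cv2.undistortPoints(np.stack([u,v],-1).reshape(-1,1,2).astype(float),K,np.array([c['k1'],0,0,0.])).reshape(420,560,2)
    z=c['range_z'][...,None]
    P=np.concatenate([p*z,z],-1)@R.from_quat(c['orientation']).as_matrix().T+np.array(c['xyz'])
    P[c['range_z']==0]=np.nan
    return P
E
python3 - <<'E'
from h import *
for n in('scene','top'):
    c=snap(n,n+'0'); print(c['xyz'],c['orientation'],c['fx'],c['k1'])
s=read_state();print(s, r.finger_overhang)
a=cv2.imread('pics/top0.png')
E
```

```text
pics
[1.30287886 0.4545262  1.25773804] [ 0.43973831  0.8467538  -0.26165184 -0.1455216 ] 501.73628126181643 -0.06027407586305331
[0.54726529 0.00541824 1.24746698] [-0.70359001  0.71008805 -0.02216654  0.01564291] 404.8800175472392 -0.0023278813740030815
{'time': 0.1, 'joint_positions': array([-1.30159623,  0.33280061, -0.06473103,  1.46081232,  0.02160965,
        1.34987968, -0.08852019]), 'joint_vel': array([ 1.13265580e-03, -5.79950153e-04,  1.55707037e-05, -2.16324477e-03,
       -5.45655959e-04, -1.01839377e-03, -6.60974366e-04]), 'joint_torque': array([ 1.85203171e-03, -6.24559236e+01,  2.50365771e-02, -3.90705585e+01,
       -6.13536593e-02,  3.69934738e-02,  6.69709084e-05]), 'ee_pos': array([0.17969699, 0.59829364, 0.23586009]), 'eef_rot': array([ 1.45368340e-01,  9.89377422e-01, -5.98782873e-04, -6.20244327e-05]), 'ft_force': array([ 0.2048207 ,  0.45314638, -0.05283073]), 'torque': array([0.0285563 , 0.01356659, 0.0089575 ]), 'grip_force': 0.0, 'width': 0.08698870565435854} 0.014
```

View pics/scene0.png

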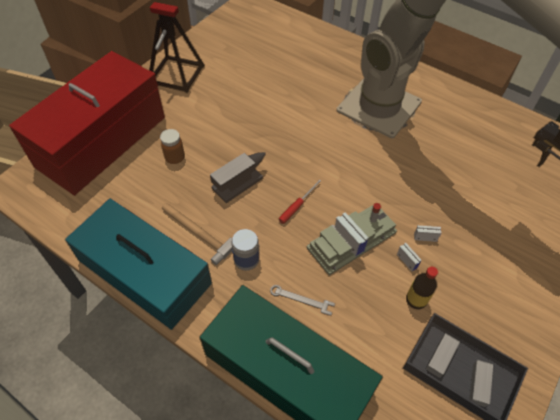

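View pics/top0.png

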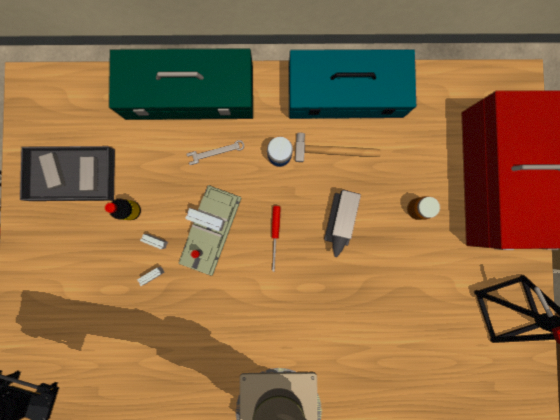

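The top view shows the vice at about (210,230), with the red handle post at (196,253) and the block at (205,219). The oil bottle is at (125,209) and the screwdriver at (276,235).

Run:
```python
from h import *
for f in('top0','scene0'):
    c=load(f);P=cloud(c);px=c['pixels'].astype(int)
    hsv=cv2.cvtColor(c['pixels'],cv2.COLOR_RGB2HSV)
    roi=(P[...,0]>.3)&(P[...,0]<.75)&(P[...,1]>.05)&(P[...,1]<.35)
    print(f)
    red=roi&((hsv[...,0]<8)|(hsv[...,0]>172))&(hsv[...,1]>150)&(P[...,2]>.1)&(P[...,2]<.135)
    print('red',red.sum(),np.nanmean(P[red],0),np.nanmax(P[red],0),np.nanmin(P[red],0))
    for lo,hi,n in((.103,.116,'block'),(.06,.075,'jaw'),(.045,.058,'tail'),(.03,.043,'bed')):
        m=roi&(P[...,2]>lo)&(P[...,2]<hi)
        m=cv2.morphologyEx(m.astype('u1'),cv2.MORPH_OPEN,np.ones((2,2)))
        k,l,st,_=cv2.connectedComponentsWithStats(m)
        for i in range(1,k):
            if st[i,4]<40: continue
            Q=P[l==i]; print(n,st[i],Q.mean(0).round(4),cv2.minAreaRect((Q[:,:2]*1000).astype('f4')))
    bl=roi&(hsv[...,0]>100)&(hsv[...,0]<130)&(hsv[...,1]>110)&(P[...,2]>.03)
    print('blue',bl.sum(),np.nanmean(P[bl],0))
a=cv2.imread('pics/scene0.png')[180:300,280:460];cv2.imwrite('pics/c1.png',cv2.resize(a,None,fx=4,fy=4,interpolation=2))
```

```text
top0
red 57 [0.48001186 0.22525261 0.11983992] [0.48968189 0.23640834 0.12538187] [0.47034137 0.21651573 0.10388848]
block [189 209  34  15 140] [0.582  0.1976 0.1078] ((580.3648071289062, 199.99208068847656), (96.83065795898438, 16.25763511657715), 69.22528076171875)
block [186 216  34  16 135] [0.5631 0.2088 0.0965] ((566.1090087890625, 217.41502380371094), (118.97383117675781, 17.33091163635254), 70.51097106933594)
jaw [199 194  34  28 517] [nan nan nan] ((611.7638549804688, 174.44363403320312), (81.7695541381836, 63.24775314331055), 65.35628509521484)
jaw [189 226  33  23 435] [0.5248 0.2063 0.0663] ((524.9473876953125, 209.2114715576172), (89.33222198486328, 42.59629440307617), 69.02949523925781)
tail [189 241  24  20 235] [0.4867 0.2177 0.0552] ((483.872314453125, 222.2816925048828), (60.05113983154297, 45.39544677734375), 68.52184295654297)
bed [181 239  38  34 456] [nan nan nan] ((462.3052978515625, 229.85995483398438), (89.24140930175781, 88.39630126953125), 67.85301208496094)
blue 0 [nan nan nan]
scene0
red 49 [0.48295135 0.23045545 0.11839545] [0.49340566 0.23971279 0.1246
[... 577 characters left out ...]
4713134766, 61.5097770690918), 72.01730346679688)
tail [363 212  20  20 162] [nan nan nan] ((486.0821838378906, 231.87046813964844), (58.27510452270508, 38.700096130371094), 68.78447723388672)
tail [320 249  15  13  42] [0.6587 0.1832 0.0501] ((659.6036987304688, 180.8848419189453), (16.956748962402344, 45.59907150268555), 2.9433753490448)
bed [377 211  20  27 233] [nan nan nan] ((467.8341979980469, 268.6028747558594), (87.01487731933594, 56.91863250732422), 12.436949729919434)
bed [312 242  28  26 143] [0.6576 0.1819 0.0368] ((655.8600463867188, 170.32382202148438), (91.86714172363281, 32.85784912109375), 85.72942352294922)
blue 0 [nan nan nan]<stdin>:17: RuntimeWarning: Mean of empty slice
```

View pics/c1.png

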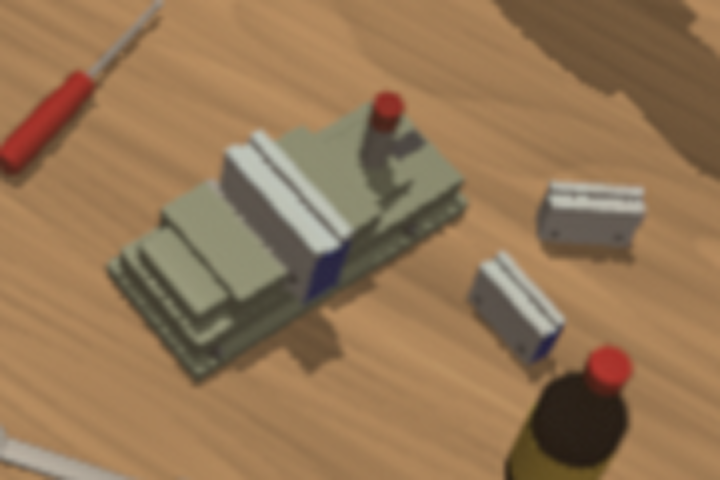

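The crop shows the block at (285,215) with its blue end (325,270) on the +y side. The post is at (385,120). Bed yaw comes out at about -21°. Next I'll plan the move to a view above the vice.

```bash
cat >> h.py <<'E'
def plan(p1,q1,n,p0=None,q0=None):
    """rows for a straight move from pose 0 (measured if none) to pose 1"""
    s=read_state()
    p0=np.array(s['ee_pos'] if p0 is None else p0); R0=R.from_quat(s['eef_rot']) if q0 is None else q0
    rv=(R0.inv()*q1).as_rotvec(); d=(np.array(p1)-p0)/n
    rows=[]
    for i in range(n):
        Ri=R0*R.from_rotvec(rv*i/n)
        rows.append([round(float(x),2) for x in list(Ri.inv().apply(d)/.04)+list(np.degrees(rv)/n/8)])
    print(rows); return rows
def down(yaw): # tool y=bed x, tool x=bed y, z down
    c,s=np.cos(yaw),np.sin(yaw)
    return R.from_matrix(np.array([[-s,c,0],[c,s,0],[0,0,-1]]).T)
E
python3 - <<'E'
from h import *
plan([.52,.21,.33],down(np.radians(-21)),14)
P=cloud(load('top0'))
for n,u,v in(('oilcap',112,208),('oil',128,210),('driver',276,220),('smallblk',152,240),('jarlike',150,276)):print(n,P[v,u])
E
```

```text
[[-0.78, -0.49, -0.17, -0.0, 0.0, 0.84], [-0.83, -0.39, -0.17, -0.0, 0.0, 0.84], [-0.87, -0.29, -0.17, -0.0, 0.0, 0.84], [-0.9, -0.19, -0.17, -0.0, 0.0, 0.84], [-0.92, -0.08, -0.17, -0.0, 0.0, 0.84], [-0.92, 0.03, -0.17, -0.0, 0.0, 0.84], [-0.91, 0.13, -0.17, -0.0, 0.0, 0.84], [-0.89, 0.24, -0.17, -0.0, 0.0, 0.84], [-0.86, 0.34, -0.17, -0.0, 0.0, 0.84], [-0.81, 0.44, -0.17, -0.0, 0.0, 0.84], [-0.75, 0.53, -0.17, -0.0, 0.0, 0.84], [-0.68, 0.62, -0.17, -0.0, 0.0, 0.84], [-0.61, 0.69, -0.17, -0.0, 0.0, 0.84], [-0.52, 0.76, -0.17, -0.0, 0.0, 0.84]]
oilcap [0.60527154 0.43560543 0.17015729]
oil [0.6026445  0.41594663 0.10688971]
driver [ 5.72434378e-01 -2.77040995e-04  2.26460412e-02]
smallblk [0.51616956 0.3681426  0.03992884]
jarlike [0.41029325 0.37315698 0.0403824 ]
```

>>> carry_out(moves=[[-0.78, -0.49, -0.17, 0, 0, 0.84], [-0.83, -0.39, -0.17, 0, 0, 0.84], [-0.87, -0.29, -0.17, 0, 0, 0.84], [-0.9, -0.19, -0.17, 0, 0, 0.84], [-0.92, -0.08, -0.17, 0, 0, 0.84], [-0.92, 0.03, -0.17, 0, 0, 0.84], [-0.91, 0.13, -0.17, 0, 0, 0.84], [-0.89, 0.24, -0.17, 0, 0, 0.84], [-0.86, 0.34, -0.17, 0, 0, 0.84], [-0.81, 0.44, -0.17, 0, 0, 0.84], [-0.75, 0.53, -0.17, 0, 0, 0.84], [-0.68, 0.62, -0.17, 0, 0, 0.84], [-0.61, 0.69, -0.17, 0, 0, 0.84], [-0.52, 0.76, -0.17, 0, 0, 0.84], [0, 0, 0, 0, 0, 0], [0, 0, 0, 0, 0, 0]])

```text
time: 2.1
ee_pos: [0.5197, 0.2121, 0.3313]
eef_rot: [0.823, 0.569, -0.0, -0.0]
ft_force: [-0.8, -0.1, -0.1]
width: 0.0876
grip_force: 0.0
```

Run:
```python
from h import *
s=read_state();print(s['ee_pos'],s['joint_positions'].round(3))
print(R.from_quat(s['eef_rot']).as_matrix().round(3))
c=snap('wrist','w1');P=cloud(c)
m=P[...,2]
for lo,hi,n in((.107,.113,'block'),(.118,.124,'post'),(.065,.071,'jaw'),(.049,.055,'tail')):
    k=((m>lo)&(m<hi)).astype('u1'); k,l,st,_=cv2.connectedComponentsWithStats(k)
    for i in range(1,k):
        if st[i,4]<100: continue
        Q=P[l==i]; print(n,st[i],Q.mean(0).round(4),cv2.minAreaRect((Q[:,:2]*1000).astype('f4')))
```

```text
[0.51973886 0.21214708 0.33125798] [-0.834  0.156  0.42   1.497 -0.064  1.503 -0.776]
[[ 0.354  0.935 -0.001]
 [ 0.935 -0.354  0.   ]
 [-0.    -0.001 -1.   ]]
block [310 132  11  82 699] [0.5661 0.2122 0.1102] ((565.682373046875, 210.54331970214844), (99.3147201538086, 10.214768409729004), 69.29879760742188)
block [327 132  13  82 707] [0.5868 0.2048 0.1102] ((586.1787719726562, 202.4738311767578), (99.81028747558594, 10.552845001220703), 69.3399658203125)
block [494 248  50  17 548] [0.7803 0.0122 0.1099] ((779.57763671875, 13.012931823730469), (22.714330673217773, 61.25990676879883), 78.676025390625)
post [234 177  19  19 282] [0.4805 0.23   0.1214] ((480.33514404296875, 229.80528259277344), (22.16405487060547, 21.440208435058594), 66.20050048828125)
jaw [ 271  143   30   67 1978] [0.529  0.2133 0.0684] ((528.8325805664062, 211.92880249023438), (90.83242797851562, 39.609352111816406), 68.84398651123047)
jaw [ 336  143   33   67 1882] [0.6126 0.1817 0.0681] ((611.9942626953125, 180.25454711914062), (91.02947998046875, 38.48540496826172), 69.35260009765625)
jaw [470 233  39  32 131] [0.7603 0.0192 0.068 ] ((763.6202392578125, 16.49854278564453), (65.80175018310547, 21.788732528686523), 25.627273559570312)
tail [544   0  16 147 567] [0.8901 0.2219 0.0519] ((890.10009765625, 208.46182250976562), (181.95101928710938, 4.014991760253906), 89.78462982177734)
tail [238 153  33  43 988] [0.4942 0.2308 0.0533] ((488.1982727050781, 228.0594482421875), (59.81732940673828, 44.59359359741211), 68.99767303466797)
tail [464 230  37  35 125] [0.7578 0.0165 0.0521] ((761.308837890625, 13.371049880981445), (68.36283111572266, 22.958280563354492), 33.39970397949219)
```

View pics/w1.png

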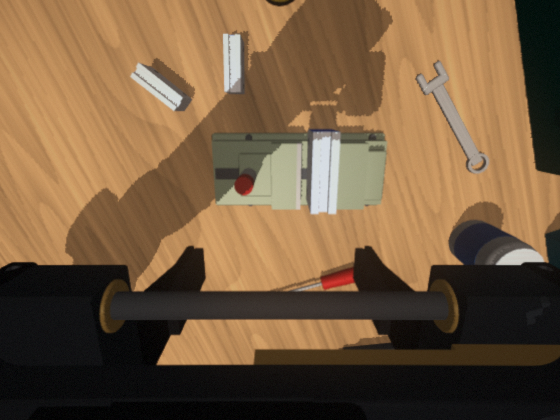

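The wrist view shows the post at (244,184) and the block at x 310–340 px. There is already a gap of about 10 mm between the sliding jaw and the block. The measured heights match (0.121, 0.110 and 0.068 m). Going to the post now.

>>> carry_out(moves=[[0.01, -0.27, 0.6, 0, 0, 0], [0.01, -0.27, 0.74, 0, 0, 0], [0.01, -0.27, 0.74, 0, 0, 0], [0.01, -0.27, 0.74, 0, 0, 0], [0.01, 0, 0.74, 0, 0, 0], [0.02, 0, 0.74, 0, 0, 0], [0, 0, 0.74, 0, 0, 0], [0, 0, 0.74, 0, 0, 0], [0, 0, 0.12, 0, 0, 0], [0, 0, 0, 0, 0, 0]], fingers=87)

```text
time: 3.4
ee_pos: [0.4807, 0.2302, 0.0963]
eef_rot: [0.823, 0.568, 0.0, -0.0]
ft_force: [0.5, 0.8, 1.0]
width: 0.0867
grip_force: 0.0
```

>>> carry_out(moves=[[0, 0, 0, 0, 0, 0], [0, 0, 0, 0, 0, 0], [0, 0, 0, 0, 0, 0], [0, 0, 0, 0, 0, 0]], fingers=15, force=30)

```text
time: 3.9
ee_pos: [0.4809, 0.2296, 0.0959]
eef_rot: [0.823, 0.568, 0.0, -0.0]
ft_force: [0.3, 0.3, -0.2]
width: 0.0546
grip_force: 0.0
```

Fingers are still closing, so I'll wait and then pull.

>>> carry_out(moves=[[0, 0, 0, 0, 0, 0], [0, 0, 0, 0, 0, 0], [0, 0, 0, 0, 0, 0], [0, 0, 0, 0, 0, 0], [0, 0, 0, 0, 0, 0]])

```text
time: 4.53
ee_pos: [0.4808, 0.2295, 0.0957]
eef_rot: [0.823, 0.568, -0.0, -0.0]
ft_force: [0.0, -0.0, 0.3]
width: 0.0212
grip_force: 30.0
```

>>> carry_out(moves=[[0, -0.12, 0, 0, 0, 0], [0, -0.12, 0, 0, 0, 0], [0, -0.12, 0, 0, 0, 0], [0, -0.12, 0, 0, 0, 0], [0, -0.12, 0, 0, 0, 0], [0, -0.12, 0, 0, 0, 0], [0, 0, 0, 0, 0, 0], [0, 0, 0, 0, 0, 0]])

```text
time: 5.52
ee_pos: [0.4543, 0.2395, 0.0958]
eef_rot: [0.823, 0.568, 0.0, 0.0]
ft_force: [4.4, -1.1, -3.9]
width: 0.0213
grip_force: 30.0
```

Run:
```python
from h import *
yaw=np.radians(-20.9); u=np.array([np.cos(yaw),np.sin(yaw),0]); v=np.array([-u[1],u[0],0])
G=np.array([.576,.2065,.075])+.015*v+[0,0,.022]
q=R.from_rotvec(-np.radians(30)*u)*down(yaw); tz=q.apply([0,0,1])
H=G-tz*.085; print(G,H)
plan(H,q,8,p0=read_state()['ee_pos']+[0,0,.09])
```

```text
[0.58135107 0.22051307 0.097     ] [0.59651243 0.26021676 0.17061216]
[[0.22, 0.39, 0.05, 0.0, -0.47, 0.0], [0.22, 0.39, 0.03, 0.0, -0.47, 0.0], [0.22, 0.39, 0.02, 0.0, -0.47, 0.0], [0.22, 0.39, 0.0, 0.0, -0.47, 0.0], [0.22, 0.39, -0.01, 0.0, -0.47, 0.0], [0.22, 0.39, -0.03, 0.0, -0.47, 0.0], [0.22, 0.39, -0.04, 0.0, -0.47, 0.0], [0.22, 0.39, -0.05, 0.0, -0.47, 0.0]]
```

>>> carry_out(moves=[[0, 0, 0, 0, 0, 0], [0, 0, 0, 0, 0, 0], [0, 0, 0, 0, 0, 0], [0, 0, -0.5, 0, 0, 0], [0, 0, -0.75, 0, 0, 0], [0, 0, -1, 0, 0, 0]], fingers=87)

```text
time: 6.28
ee_pos: [0.4533, 0.2395, 0.1861]
eef_rot: [0.823, 0.568, -0.001, -0.0]
ft_force: [1.2, 0.5, 0.0]
width: 0.0732
grip_force: 0.0
```

>>> carry_out(moves=[[0.22, 0.39, 0.05, 0, -0.47, 0], [0.22, 0.39, 0.03, 0, -0.47, 0], [0.22, 0.39, 0.02, 0, -0.47, 0], [0.22, 0.39, 0, 0, -0.47, 0], [0.22, 0.39, -0.01, 0, -0.47, 0], [0.22, 0.39, -0.03, 0, -0.47, 0], [0.22, 0.39, -0.04, 0, -0.47, 0], [0.22, 0.39, -0.05, 0, -0.47, 0], [0, 0, 0, 0, 0, 0]])

```text
time: 7.4
ee_pos: [0.5952, 0.2611, 0.1683]
eef_rot: [0.794, 0.549, -0.215, 0.148]
ft_force: [-0.4, -1.4, -1.1]
width: 0.087
grip_force: 0.0
```

Run:
```python
from h import *
s=read_state();print(s['ee_pos'],s['joint_positions'].round(3),s['ft_force'])
c=snap('wrist','w2');P=cloud(c)
c2=snap('top','t2')
m=P[...,2]
for lo,hi,n in((.107,.113,'block'),(.118,.124,'post'),(.065,.071,'jaw'),(.037,.043,'bed')):
    k=((m>lo)&(m<hi)).astype('u1'); k,l,st,_=cv2.connectedComponentsWithStats(k)
    for i in range(1,k):
        if st[i,4]<100: continue
        Q=P[l==i]; print(n,st[i],Q.mean(0).round(4),cv2.minAreaRect((Q[:,:2]*1000).astype('f4')))
```

```text
[0.59523408 0.26108135 0.16827138] [-0.855  0.776  0.412  1.107  0.052  1.714 -0.858] [-0.40619771 -1.35945582 -1.05919945]
block [259 203  16  79 995] [0.5693 0.219  0.1104] ((566.0553588867188, 210.7152862548828), (101.51646423339844, 10.080435752868652), 69.25993347167969)
block [ 288  204   17   78 1003] [0.5897 0.2113 0.1103] ((586.5175170898438, 202.57225036621094), (101.89566040039062, 10.041330337524414), 69.26448822021484)
block [116 247  30  16 185] [0.461  0.2456 0.1101] ((459.46148681640625, 244.19540405273438), (11.440083503723145, 22.05984878540039), 40.738914489746094)
post [113 258  29  19 277] [0.4595 0.2418 0.1208] ((457.54852294921875, 240.3137664794922), (16.9392032623291, 23.12132453918457), 4.957042694091797)
jaw [261 165  41   7 201] [0.5935 0.2535 0.068 ] ((593.6314086914062, 253.2142333984375), (2.6880362033843994, 31.441112518310547), 69.9927749633789)
jaw [ 167  181   62   68 3006] [0.5055 0.2284 0.0684] ((502.5278625488281, 222.24893188476562), (91.46942138671875, 40.751014709472656), 69.19498443603516)
jaw [ 302  181   55   68 3074] [0.6134 0.188  0.0684]
[... 765 characters left out ...]
5615234375, 359.9057312011719), (23.30746841430664, 22.436288833618164), 29.76226806640625)
bed [ 111  158  151   71 3817] [0.5169 0.2366 0.0403] ((493.31060791015625, 225.80831909179688), (95.45348358154297, 132.5562286376953), 68.72041320800781)
bed [302 159  89  22 782] [0.6488 0.2115 0.0398] ((638.0584106445312, 209.8325653076172), (23.119569778442383, 77.23103332519531), 67.29390716552734)
bed [457 245  65  20 274] [0.7718 0.0224 0.04  ] ((773.4122924804688, 18.05084228515625), (68.91316223144531, 25.768930435180664), 5.741876125335693)
bed [335 330  43   5 144] [ 0.5786 -0.1737  0.0401] ((578.5341186523438, -173.6820526123047), (4.816453456878662, 74.22122955322266), 77.25985717773438)
```

View pics/w2.png

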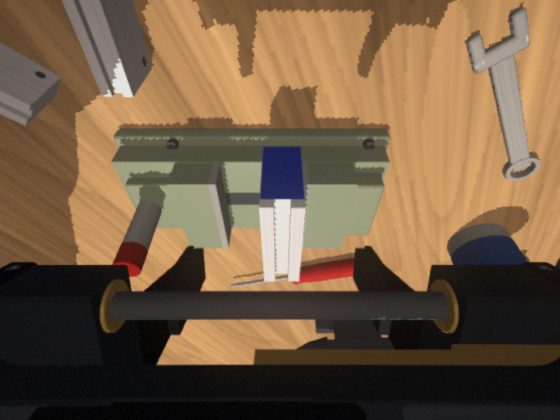

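The block (260–303 px) is clear of the sliding jaw, whose face is at about 225 px. It sits about 2 mm off the fixed jaw and +11.6 mm along y. Next: approach and grip.

Run:
```python
from h import *
yaw=np.radians(-20.7); u=np.array([np.cos(yaw),np.sin(yaw),0]); v=np.array([-u[1],u[0],0])
G=np.array([.5763,.2066,.075])+.015*v+[0,0,.022]
q=R.from_rotvec(-np.radians(30)*u)*down(yaw); tz=q.apply([0,0,1])
plan(G+.005*tz,q,5)
```

```text
[[0.0, 0.01, 0.45, -0.0, 0.0, -0.0], [0.0, 0.01, 0.45, -0.0, 0.0, -0.0], [0.0, 0.01, 0.45, -0.0, 0.0, -0.0], [0.0, 0.01, 0.45, -0.0, 0.0, -0.0], [0.0, 0.01, 0.45, -0.0, 0.0, -0.0]]
```

>>> carry_out(moves=[[0, 0.01, 0.45, 0, 0, 0], [0, 0.01, 0.45, 0, 0, 0], [0, 0.01, 0.45, 0, 0, 0], [0, 0.01, 0.45, 0, 0, 0], [0, 0.01, 0.45, 0, 0, 0], [0, 0, 0, 0, 0, 0]])

```text
time: 8.25
ee_pos: [0.5804, 0.2166, 0.092]
eef_rot: [0.795, 0.548, -0.215, 0.147]
ft_force: [-0.4, 0.3, -0.2]
width: 0.087
grip_force: 0.0
```

>>> carry_out(moves=[[0, 0, 0, 0, 0, 0], [0, 0, 0, 0, 0, 0], [0, 0, 0, 0, 0, 0], [0, 0, 0, 0, 0, 0], [0, 0, 0, 0, 0, 0], [0, 0, 0, 0, 0, 0], [0, 0, 0, 0, 0, 0], [0, 0, 0, 0, 0, 0]], fingers=25, force=60)

```text
time: 9.25
ee_pos: [0.5811, 0.2176, 0.0928]
eef_rot: [0.795, 0.548, -0.214, 0.147]
ft_force: [-0.2, -0.3, -0.8]
width: 0.0315
grip_force: 60.0
```

```bash
cat >> h.py <<'E'
yaw=np.radians(-20.7); u=np.array([np.cos(yaw),np.sin(yaw),0]); v=np.array([-u[1],u[0],0])
E
python3 - <<'E'
from h import *
s=read_state(); p=s['ee_pos']; q=R.from_quat(s['eef_rot'])
C=np.array([.5763,.2066,.075]); 
pl=p+[0,0,.105]-.004*u; plan(pl,q,5)
X=R.from_rotvec(np.pi/2*u)
C2=C+[0,0,.105]-.004*u-.0116*v
p2=C2+X.apply(p-C); print(p2); np.save('rel.npy',X.apply(p-C))
plan(p2,X*q,14,p0=pl,q0=q)
E
```

```text
[[-0.26, -0.02, -0.45, 0.0, 0.0, 0.0], [-0.26, -0.02, -0.45, 0.0, 0.0, 0.0], [-0.26, -0.02, -0.45, 0.0, 0.0, 0.0], [-0.26, -0.02, -0.45, 0.0, 0.0, 0.0], [-0.26, -0.02, -0.45, 0.0, 0.0, 0.0]]
[0.56275763 0.18027392 0.19202718]
[[-0.06, 0.0, 0.05, 0.0, 0.8, -0.0], [-0.06, 0.0, 0.04, 0.0, 0.8, -0.0], [-0.07, 0.0, 0.03, 0.0, 0.8, -0.0], [-0.07, 0.0, 0.02, 0.0, 0.8, -0.0], [-0.07, 0.0, 0.02, 0.0, 0.8, -0.0], [-0.07, 0.0, 0.01, 0.0, 0.8, -0.0], [-0.07, 0.0, -0.0, 0.0, 0.8, -0.0], [-0.07, 0.0, -0.01, 0.0, 0.8, -0.0], [-0.07, 0.0, -0.02, 0.0, 0.8, -0.0], [-0.07, 0.0, -0.03, 0.0, 0.8, -0.0], [-0.07, 0.0, -0.03, 0.0, 0.8, -0.0], [-0.06, 0.0, -0.04, 0.0, 0.8, -0.0], [-0.06, 0.0, -0.05, 0.0, 0.8, -0.0], [-0.05, 0.0, -0.05, 0.0, 0.8, -0.0]]
```

>>> carry_out(moves=[[-0.1, 0, -0.17, 0, 0, 0], [-0.2, -0.02, -0.35, 0, 0, 0], [-0.26, -0.02, -0.45, 0, 0, 0], [-0.26, -0.02, -0.45, 0, 0, 0], [-0.26, -0.02, -0.45, 0, 0, 0], [-0.22, -0.02, -0.38, 0, 0, 0], [0, 0, 0, 0, 0, 0]])

```text
time: 10.12
ee_pos: [0.5781, 0.2194, 0.1984]
eef_rot: [0.795, 0.548, -0.212, 0.147]
ft_force: [0.1, -0.6, -5.6]
width: 0.0313
grip_force: 60.0
```

>>> carry_out(moves=[[-0.06, 0, 0.05, 0, 0.8, 0], [-0.06, 0, 0.04, 0, 0.8, 0], [-0.07, 0, 0.03, 0, 0.8, 0], [-0.07, 0, 0.02, 0, 0.8, 0], [-0.07, 0, 0.02, 0, 0.8, 0], [-0.07, 0, 0.01, 0, 0.8, 0], [-0.07, 0, 0, 0, 0.8, 0], [-0.07, 0, -0.01, 0, 0.8, 0], [-0.07, 0, -0.02, 0, 0.8, 0], [-0.07, 0, -0.03, 0, 0.8, 0], [-0.07, 0, -0.03, 0, 0.8, 0], [-0.06, 0, -0.04, 0, 0.8, 0], [-0.06, 0, -0.05, 0, 0.8, 0], [-0.05, 0, -0.05, 0, 0.8, 0], [0, 0, 0, 0, 0, 0], [0, 0, 0, 0, 0, 0]])

```text
time: 12.12
ee_pos: [0.5631, 0.1817, 0.1857]
eef_rot: [0.731, 0.504, 0.376, -0.263]
ft_force: [0.9, -0.1, -4.4]
width: 0.0319
grip_force: 60.0
```

Run:
```python
from h import *
s=read_state();print(s['ee_pos'],s['joint_positions'].round(3),s['ft_force'],s['width'])
q=R.from_quat(s['eef_rot']); X=R.from_rotvec(np.radians(60)*u)*down(yaw)
print('err deg (world)',np.degrees((X*q.inv()).as_rotvec()),'tool y·z',q.apply([0,1,0]))
c=snap('scene','s3');P=cloud(c)
snap('wrist','w3'); snap('top','t3')
cv2.imwrite('pics/s3c.png',cv2.resize(cv2.imread('pics/s3.png')[130:300,270:470],None,fx=3.5,fy=3.5))
```

```text
[0.56308488 0.1817282  0.18565577] [-0.091  0.213  0.171  2.063 -1.243  1.015  0.507] [ 0.8604219  -0.08857714 -4.43511057] 0.03192153740805313
err deg (world) [ 4.88230008 -2.16130139 -0.0167323 ] tool y·z [ 0.9354497  -0.353422   -0.00517239]
```

View pics/s3c.png

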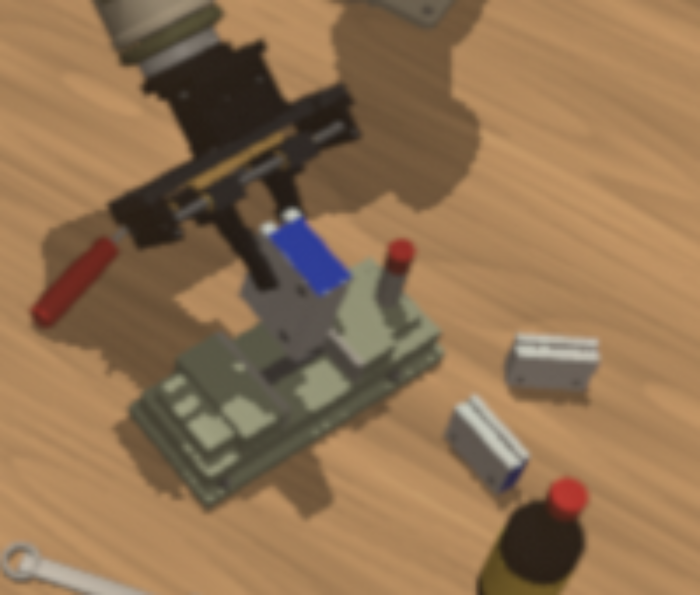

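The view shows the block held over the open vice with the blue face almost straight up. Joint 5 reached its limit about 5° short. I'll measure the actual tilt.

Run:
```python
from h import *
for f in('s3','t3','w3'):
    f={'s3':'s3'}.get(f,f)
    c=load(f);P=cloud(c);h=cv2.cvtColor(c['pixels'],cv2.COLOR_RGB2HSV)
    m=(h[...,0]>105)&(h[...,0]<130)&(h[...,1]>120)&(P[...,2]>.18)&(P[...,2]<.28)&(np.abs(P[...,0]-.57)<.08)&(np.abs(P[...,1]-.2)<.08)
    m=cv2.erode(m.astype('u1'),np.ones((3,3)))>0
    Q=P[m]; print(f,len(Q))
    if len(Q)<40: continue
    c0=Q.mean(0); n=np.linalg.svd(Q-c0)[2][2]; n*=np.sign(n[2])
    print(c0,'n in bed axes',n@u,n@v,n[2],cv2.minAreaRect((Q[:,:2]*1000).astype('f4')))
```

```text
s3 142
[0.5725309  0.20566473 0.22003349] n in bed axes -0.10225618440985625 0.0835322994019635 0.9912446860924694 ((572.2719116210938, 204.42440795898438), (53.239479064941406, 22.482547760009766), 70.35785675048828)
t3 194
[0.57052708 0.20328237 0.22099073] n in bed axes -0.011339912597978117 0.10070329702898208 0.994851874577197 ((571.2536010742188, 203.2100067138672), (52.02789306640625, 27.070068359375), 68.09050750732422)
w3 5100
[0.5706684  0.20254933 0.22137098] n in bed axes 0.004497189717383049 0.09183909646797253 0.9957637047234611 ((572.05224609375, 206.51513671875), (60.042911529541016, 30.193763732910156), 69.64541625976562)
```

Run:
```python
from h import *
s=read_state(); q=R.from_quat(s['eef_rot'])
plan(s['ee_pos']-[0,0,.048],q,4)
```

```text
[[-0.24, 0.0, 0.17, 0.0, 0.0, 0.0], [-0.24, 0.0, 0.17, 0.0, 0.0, 0.0], [-0.24, 0.0, 0.17, 0.0, 0.0, 0.0], [-0.24, 0.0, 0.17, 0.0, 0.0, 0.0]]
```

>>> carry_out(moves=[[-0.24, 0, 0.17, 0, 0, 0], [-0.24, 0, 0.17, 0, 0, 0], [-0.24, 0, 0.17, 0, 0, 0], [-0.24, 0, 0.17, 0, 0, 0], [0, 0, 0, 0, 0, 0], [0, 0, 0, 0, 0, 0]])

```text
time: 13.02
ee_pos: [0.563, 0.1825, 0.1393]
eef_rot: [0.731, 0.504, 0.377, -0.263]
ft_force: [0.3, -0.0, -4.3]
width: 0.0316
grip_force: 60.0
```

```bash
cat >> h.py <<'E'
def blue(names=('top','wrist'),tag='b',zmin=.12):
    for f in names:
        c=snap(f,tag+f);P=cloud(c);h=cv2.cvtColor(c['pixels'],cv2.COLOR_RGB2HSV)
        m=(h[...,0]>105)&(h[...,0]<130)&(h[...,1]>120)&(P[...,2]>zmin)&(P[...,2]<.28)&(np.abs(P[...,0]-.57)<.08)&(np.abs(P[...,1]-.2)<.08)
        m=cv2.erode(m.astype('u1'),np.ones((3,3)))>0
        Q=P[m]; print(f,len(Q))
        if len(Q)<40: continue
        b=np.array(cv2.minAreaRect((Q[:,:2]*1000).astype('f4'))[0])/1000
        n=np.linalg.svd(Q-Q.mean(0))[2][2]; n*=np.sign(n[2])
        cc=np.r_[b,Q[:,2].mean()]-.05*n; d=cc-[.5722,.1957,.09]
        print('n bed',n@u,n@v,'centre rel. target u,v,z',d@u,d@v,d[2],cv2.minAreaRect((Q[:,:2]*1000).astype('f4'))[2])
E
python3 - <<'E'
from h import *
s=read_state(); q=R.from_quat(s['eef_rot']); print(s['ee_pos'],s['joint_positions'].round(3),s['ft_force'])
X=R.from_rotvec(np.radians(60)*u)*down(yaw); print('err',np.degrees((X*q.inv()).as_rotvec())@u)
blue(tag='d1'); plan(s['ee_pos']-[0,0,.024],q,3)
E
```

```text
[0.56302347 0.18245695 0.13928845] [ 0.145  0.298 -0.088  2.075 -1.262  0.934  0.602] [ 2.97573394e-01 -9.54045633e-04 -4.26043679e+00]
err 5.261629033917334
top 147
n bed 0.0731569081136666 0.09565062220247898 centre rel. target u,v,z -0.0075713659169588865 0.002064088840401415 0.034260461422820604 68.06072235107422
wrist 4925
n bed 0.0037866386121519495 0.09190948595983572 centre rel. target u,v,z -0.0040835492206054815 0.005541779530040029 0.03499129840236018 69.34758758544922
[[-0.16, 0.0, 0.12, 0.0, -0.0, 0.0], [-0.16, 0.0, 0.12, 0.0, -0.0, 0.0], [-0.16, 0.0, 0.12, 0.0, -0.0, 0.0]]
```

>>> carry_out(moves=[[-0.16, 0, 0.12, 0, 0, 0], [-0.16, 0, 0.12, 0, 0, 0], [-0.16, 0, 0.12, 0, 0, 0], [-0.06, 0, 0.05, 0, 0, 0], [0, 0, 0, 0, 0, 0], [-0.03, 0, 0.02, 0, 0, 0], [-0.03, 0, 0.02, 0, 0, 0], [0, 0, 0, 0, 0, 0]])

```text
time: 14.12
ee_pos: [0.5629, 0.1829, 0.1087]
eef_rot: [0.731, 0.504, 0.377, -0.263]
ft_force: [-0.2, -0.0, -4.3]
width: 0.0315
grip_force: 60.0
```

Run:
```python
from h import *
s=read_state(); q=R.from_quat(s['eef_rot']); print(s['ee_pos'],s['joint_positions'].round(3),s['ft_force'])
blue(('wrist',),tag='d2'); plan(s['ee_pos']-[0,0,.006]-.006*v,q,5)
```

```text
[0.56290937 0.18294748 0.10865732] [ 0.278  0.366 -0.236  2.078 -1.262  0.871  0.659] [-0.20835747 -0.04980289 -4.32087009]
wrist 5000
n bed 0.005522316429673886 0.0915625266595977 centre rel. target u,v,z -0.004403545747223862 0.005722352525781159 0.004257187130519535 69.23741912841797
[[-0.04, 0.0, -0.01, -0.0, -0.0, 0.0], [-0.04, 0.0, -0.01, -0.0, -0.0, 0.0], [-0.04, 0.0, -0.01, -0.0, -0.0, 0.0], [-0.04, 0.0, -0.01, -0.0, -0.0, 0.0], [-0.04, 0.0, -0.01, -0.0, -0.0, 0.0]]
```

>>> carry_out(moves=[[-0.03, 0, 0.02, 0, 0, 0], [0, 0, 0, 0, 0, 0], [-0.04, 0, -0.01, 0, 0, 0], [-0.04, 0, -0.01, 0, 0, 0], [-0.04, 0, -0.01, 0, 0, 0], [0, 0, 0, 0, 0, 0], [0, 0, 0, 0, 0, 0]], fingers=25, force=25)

```text
time: 15.05
ee_pos: [0.562, 0.1796, 0.105]
eef_rot: [0.731, 0.504, 0.378, -0.264]
ft_force: [-3.1, -2.2, 6.3]
width: 0.0316
grip_force: 25.0
```

Run:
```python
from h import *
s=read_state(); q=R.from_quat(s['eef_rot']); print(s['ee_pos'],s['joint_positions'].round(3),s['ft_force'],s['width'])
blue(('wrist',),tag='d3')
```

```text
[0.56201087 0.17963696 0.10498376] [ 0.29   0.374 -0.241  2.08  -1.263  0.872  0.672] [-3.09424699 -2.16984706  6.32689518] 0.031620588788916625
wrist 5510
n bed 0.006152175960801376 0.037107169551103686 centre rel. target u,v,z -0.003995785636672114 0.0033709626593440654 0.0018021799425575469 69.0576400756836
```

Pivoting flat as intended (tilt 0.092 → 0.037). I'll keep pressing.

>>> carry_out(moves=[[-0.04, 0, -0.01, 0, 0, 0], [-0.04, 0, -0.01, 0, 0, 0], [-0.04, 0, -0.01, 0, 0, 0], [0, 0, 0, 0, 0, 0], [0, 0, 0, 0, 0, 0]])

```text
time: 15.72
ee_pos: [0.561, 0.1773, 0.1029]
eef_rot: [0.73, 0.504, 0.378, -0.264]
ft_force: [-1.7, 1.7, 8.9]
width: 0.0316
grip_force: 25.0
```

Run:
```python
from h import *
s=read_state(); q=R.from_quat(s['eef_rot']); print(s['ee_pos'],s['joint_positions'].round(3),s['ft_force'],s['width'])
blue(('wrist',),tag='d4')
```

```text
[0.5610178  0.17730363 0.10292657] [ 0.296  0.378 -0.241  2.081 -1.264  0.875  0.683] [-1.71522672  1.73545565  8.87872682] 0.03162849421585539
wrist 5865
n bed 0.004540356476504675 -0.0008674656556508357 centre rel. target u,v,z -0.0040236057468259825 0.0014067733874276367 0.0006891398648447566 68.79460906982422
```

>>> carry_out(moves=[[0, 0, 0, 0, 0, 0], [0, 0, 0, 0, 0, 0], [0, 0, 0, 0, 0, 0], [0, 0, 0, 0, 0, 0], [0, 0, 0, 0, 0, 0]], fingers=75)

```text
time: 16.4
ee_pos: [0.5602, 0.1759, 0.1007]
eef_rot: [0.731, 0.504, 0.377, -0.263]
ft_force: [-0.9, 0.1, 0.5]
width: 0.0717
grip_force: 0.0
```

>>> carry_out(moves=[[0, 0, -0.3, 0, 0, 0], [0, 0, -0.5, 0, 0, 0], [0, 0, -0.7, 0, 0, 0], [0, 0, -0.7, 0, 0, 0], [0, 0, 0, 0, 0, 0]])

```text
time: 17.02
ee_pos: [0.5358, 0.1056, 0.1532]
eef_rot: [0.732, 0.503, 0.378, -0.261]
ft_force: [0.6, 0.1, -0.7]
width: 0.0749
grip_force: 0.0
```

Run:
```python
from h import *
s=read_state(); q=R.from_quat(s['eef_rot']); print(s['ee_pos'],s['joint_positions'].round(3),s['ft_force'],s['width'])
blue(('wrist','top'),tag='d5')
P=np.array([.4543,.2395,0]); qd=down(yaw)
A=P+[0,0,.23]
plan(A,qd,10)
snap('scene','s5');cv2.imwrite('pics/s5c.png',cv2.resize(cv2.imread('pics/s5.png')[130:300,270:470],None,fx=3.5,fy=3.5))
```

```text
[0.53582321 0.10560578 0.15317113] [ 0.386  0.26  -0.163  2.088 -1.14   1.041  0.612] [ 0.58067555  0.07743295 -0.74250786] 0.07490210423983758
wrist 1943
n bed 0.0019043621642653092 -0.01255786529174463 centre rel. target u,v,z -0.004466929991293071 0.00163360897465812 0.0007987367452729766 69.90254211425781
top 170
n bed -0.02940003540626053 -0.0037783047642210295 centre rel. target u,v,z -0.0030639479921278053 -0.0016115441429478926 0.00037525360685000675 69.84627532958984
[[0.29, -0.31, 0.08, -0.0, -0.68, -0.0], [0.3, -0.31, 0.05, -0.0, -0.68, -0.0], [0.3, -0.31, 0.02, -0.0, -0.68, -0.0], [0.31, -0.31, -0.01, -0.0, -0.68, -0.0], [0.3, -0.31, -0.04, -0.0, -0.68, -0.0], [0.3, -0.31, -0.06, -0.0, -0.68, -0.0], [0.29, -0.31, -0.09, -0.0, -0.68, -0.0], [0.28, -0.31, -0.12, -0.0, -0.68, -0.0], [0.27, -0.31, -0.15, -0.0, -0.68, -0.0], [0.25, -0.31, -0.17, -0.0, -0.68, -0.0]]
```

View pics/s5c.png

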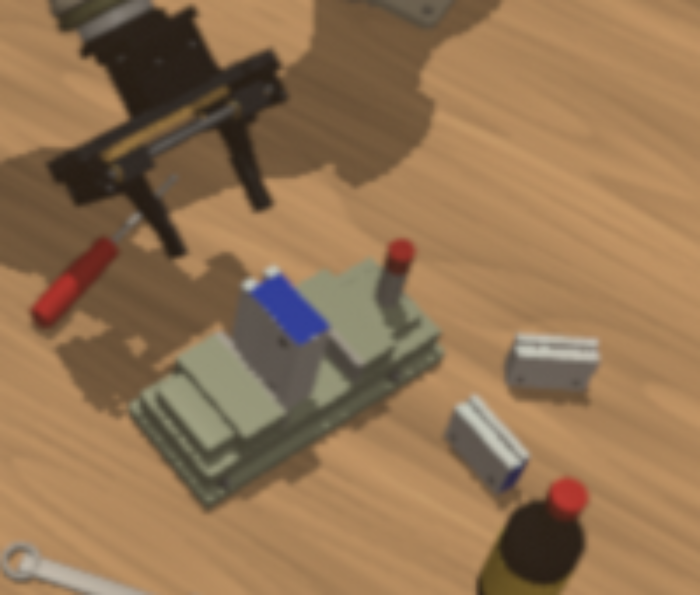

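>>> carry_out(moves=[[0.29, -0.62, 0.08, 0, -0.68, 0], [0.3, -0.62, 0.05, 0, -0.68, 0], [0.3, -0.62, 0.02, 0, -0.68, 0], [0.31, -0.62, -0.01, 0, -0.68, 0], [0.3, -0.62, -0.04, 0, -0.68, 0], [0.3, 0, -0.06, 0, -0.68, 0], [0.29, 0, -0.09, 0, -0.68, 0], [0.28, 0, -0.12, 0, -0.68, 0], [0.27, 0, -0.15, 0, -0.68, 0], [0.25, 0, -0.17, 0, -0.68, 0], [0, 0, 0, 0, 0, 0], [0, 0, 0, 0, 0, 0]], fingers=60)

```text
time: 18.68
ee_pos: [0.4519, 0.2396, 0.2293]
eef_rot: [0.822, 0.569, 0.001, -0.005]
ft_force: [0.4, -0.3, 0.2]
width: 0.06
grip_force: 0.0
```

Run:
```python
from h import *
s=read_state(); q=R.from_quat(s['eef_rot']); print(s['ee_pos'],s['joint_positions'].round(3))
c=snap('wrist','w6');P=cloud(c);m=P[...,2]
k=((m>.117)&(m<.125)).astype('u1'); k,l,st,_=cv2.connectedComponentsWithStats(k)
for i in range(1,k):
    if st[i,4]>100: Q=P[l==i]; print(st[i],Q.mean(0),cv2.minAreaRect((Q[:,:2]*1000).astype('f4')))
plan([.4543,.2395,.102],down(yaw),6)
```

```text
[0.45194381 0.23956915 0.22934832] [-0.04   0.127 -0.569  1.742  0.062  1.292 -0.983]
[398 176  49  79 363] [0.55819737 0.20684204 0.12093876] ((556.8178100585938, 205.1146697998047), (77.35139465332031, 28.515745162963867), 46.0014533996582)
[270 201  25  26 515] [0.45405894 0.24030089 0.12124617] ((454.0490417480469, 239.95565795898438), (22.32308578491211, 21.119470596313477), 69.61063385009766)
[[0.0, 0.01, 0.53, -0.01, -0.01, -0.0], [0.0, 0.01, 0.53, -0.01, -0.01, -0.0], [0.0, 0.01, 0.53, -0.01, -0.01, -0.0], [0.0, 0.01, 0.53, -0.01, -0.01, -0.0], [0.0, 0.01, 0.53, -0.01, -0.01, -0.0], [0.0, 0.01, 0.53, -0.01, -0.01, -0.0]]
```

>>> carry_out(moves=[[0, 0.01, 0.53, 0, 0, 0], [0, 0.01, 0.53, 0, 0, 0], [0, 0.01, 0.53, 0, 0, 0], [0, 0.01, 0.53, 0, 0, 0], [0, 0.01, 0.53, 0, 0, 0], [0, 0.01, 0.53, 0, 0, 0], [0, 0, 0, 0, 0, 0]])

```text
time: 19.6
ee_pos: [0.4534, 0.2382, 0.1017]
eef_rot: [0.823, 0.568, -0.0, -0.004]
ft_force: [0.9, 0.1, 0.7]
width: 0.0598
grip_force: 0.0
```

>>> carry_out(moves=[[0, 0, 0, 0, 0, 0], [0, 0, 0, 0, 0, 0], [0, 0, 0, 0, 0, 0], [0, 0, 0, 0, 0, 0], [0, 0, 0, 0, 0, 0], [0, 0, 0, 0, 0, 0]], fingers=15, force=40)

```text
time: 20.35
ee_pos: [0.4545, 0.2398, 0.1032]
eef_rot: [0.823, 0.569, 0.001, -0.004]
ft_force: [0.3, -0.9, 1.9]
width: 0.0213
grip_force: 40.0
```

>>> carry_out(moves=[[0, 0.09, 0, 0, 0, 0], [0, 0.09, 0, 0, 0, 0], [0, 0.09, 0, 0, 0, 0], [0, 0.09, 0, 0, 0, 0], [0, 0.09, 0, 0, 0, 0], [0, 0.09, 0, 0, 0, 0], [0, 0.09, 0, 0, 0, 0], [0, 0.09, 0, 0, 0, 0], [0, 0.06, 0, 0, 0, 0], [0, 0, 0, 0, 0, 0]])

```text
time: 21.6
ee_pos: [0.4831, 0.229, 0.1031]
eef_rot: [0.822, 0.569, 0.0, -0.004]
ft_force: [-5.1, -0.3, 6.5]
width: 0.0207
grip_force: 40.0
```

>>> carry_out(moves=[[0, 0.04, 0, 0, 0, 0], [0, 0.04, 0, 0, 0, 0], [0, 0.04, 0, 0, 0, 0], [0, 0.04, 0, 0, 0, 0], [0, 0, 0, 0, 0, 0]])

```text
time: 22.22
ee_pos: [0.4882, 0.2272, 0.1031]
eef_rot: [0.822, 0.569, -0.0, -0.004]
ft_force: [-9.7, -0.8, 11.2]
width: 0.0206
grip_force: 40.0
```

>>> carry_out(moves=[[0, 0.04, 0, 0, 0, 0], [0, 0.04, 0, 0, 0, 0], [0, 0.04, 0, 0, 0, 0], [0, 0, 0, 0, 0, 0]])

```text
time: 22.72
ee_pos: [0.4908, 0.2261, 0.1031]
eef_rot: [0.822, 0.57, -0.002, -0.005]
ft_force: [-17.8, -0.5, 17.6]
width: 0.0214
grip_force: 40.1
```

Run:
```python
from h import *
s=read_state(); print(s['ee_pos'],s['ft_force'])
blue(('top','scene'),tag='e1')
P=cloud(snap('wrist','w7'));m=P[...,2]
for lo,hi in((.064,.072),(.135,.145)):
  k=((m>lo)&(m<hi)).astype('u1'); k,l,st,_=cv2.connectedComponentsWithStats(k)
  for i in range(1,k):
    if st[i,4]>150: Q=P[l==i]; print(lo,st[i],(Q.mean(0)-[.5722,.1957,0])@np.c_[u,v],cv2.minAreaRect((Q[:,:2]*1000).astype('f4')))
```

```text
[0.49084501 0.226137   0.10307132] [-17.83301954  -0.47982106  17.57167252]
top 22
scene 80
n bed -0.31442355373167485 -0.02157399011260446 centre rel. target u,v,z 0.018212371921543204 0.001293740270060487 0.0021561318455675937 70.17467498779297
0.064 [ 326  180  204   94 8860] [-0.00787784  0.02385432] ((580.691650390625, 207.36166381835938), (62.98640441894531, 119.41998291015625), 69.426513671875)
0.135 [ 446  245   99   47 3451] [-0.00343538  0.02527605] ((580.5172729492188, 216.59909057617188), (21.505342483520508, 33.279335021972656), 69.58576202392578)
0.135 [242 320  14  24 219] [-0.0999888  -0.00501627] ((477.3659973144531, 226.6281280517578), (11.381754875183105, 4.912505149841309), 69.6733627319336)
0.135 [302 320  15  24 219] [-0.0734014  -0.00481533] ((501.8288879394531, 218.273681640625), (13.893819808959961, 4.991765022277832), 68.99977111816406)
0.135 [ 440  320   66   46 2517] [-0.00372446 -0.00945127] ((564.9097290039062, 187.08412170410156), (24.968364715576172, 24.477087020874023), 70.341552734375)
```

View pics/w7.png

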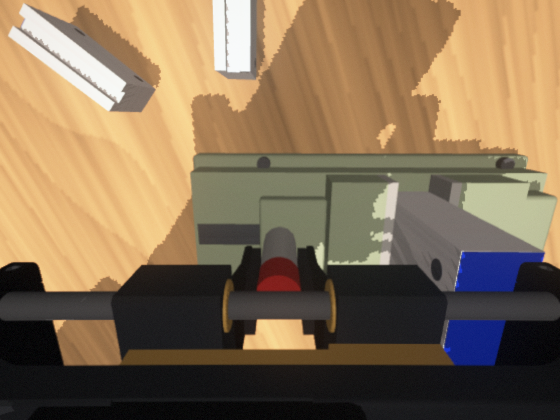

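>>> carry_out(moves=[[0, 0.05, 0, 0, 0, 0], [0, 0.05, 0, 0, 0, 0], [0, 0.05, 0, 0, 0, 0], [0, 0, 0, 0, 0, 0], [0, 0, 0, 0, 0, 0]])

```text
time: 23.5
ee_pos: [0.4911, 0.2262, 0.1028]
eef_rot: [0.821, 0.571, -0.005, -0.008]
ft_force: [-41.7, 1.3, 33.8]
width: 0.021
grip_force: 39.9
```

>>> carry_out(moves=[[0, -0.06, 0, 0, 0, 0], [0, -0.06, 0, 0, 0, 0], [0, 0, 0, 0, 0, 0]])

```text
time: 23.88
ee_pos: [0.4909, 0.2262, 0.1029]
eef_rot: [0.822, 0.57, -0.002, -0.006]
ft_force: [-20.9, 0.3, 17.9]
width: 0.0211
grip_force: 39.9
```

>>> carry_out(moves=[[0, 0, 0, 0, 0, 0], [0, 0, 0, 0, 0, 0], [0, 0, 0, 0, 0, 0], [0, 0, 0, 0, 0, 0], [0, 0, 0, 0, 0, 0]], fingers=50)

```text
time: 24.5
ee_pos: [0.4953, 0.2243, 0.1028]
eef_rot: [0.823, 0.569, 0.001, -0.004]
ft_force: [-0.9, -0.2, -0.9]
width: 0.0494
grip_force: 0.0
```

>>> carry_out(moves=[[0, -0.11, 0, 0, 0, 0], [0, 0, 0, 0, 0, 0], [0, 0, -0.4, 0, 0, 0], [0, 0, -0.7, 0, 0, 0], [0, 0, -0.9, 0, 0, 0], [0, 0, -0.9, 0, 0, 0], [0, 0, -0.9, 0, 0, 0], [0, 0.5, -0.9, 0, 0, 0], [0, 0, 0, 0, 0, 0], [0, 0, 0, 0, 0, 0]])

```text
time: 25.75
ee_pos: [0.5099, 0.2176, 0.2908]
eef_rot: [0.823, 0.569, 0.001, -0.004]
ft_force: [-0.7, -0.4, -0.0]
width: 0.0499
grip_force: 0.0
```

Run:
```python
from h import *
s=read_state(); print(s['ee_pos'],s['ft_force'],s['time'])
blue(('wrist',),tag='f1')
P=cloud(load('f1wrist'));m=P[...,2]
for lo,hi in((.064,.072),(.117,.125)):
  k=((m>lo)&(m<hi)).astype('u1'); k,l,st,_=cv2.connectedComponentsWithStats(k)
  for i in range(1,k):
    if st[i,4]>150: Q=P[l==i]; a=cv2.minAreaRect((Q[:,:2]*1000).astype('f4')); print(lo,st[i],(np.array(a[0])/1000-[.5722,.1957])@np.c_[u,v][:2],a)
```

```text
[0.50991633 0.21759936 0.29078778] [-0.72363173 -0.44793112 -0.04801204] 25.75
wrist 1557
n bed 0.0078380477823277 0.003746662492315411 centre rel. target u,v,z -0.0002623906961934777 0.001449296110077062 0.0006632277385512086 69.5177230834961
0.064 [ 288  148   36   74 2408] [-0.03564893 -0.00044068] ((538.6966552734375, 207.88876342773438), (91.99193572998047, 40.66542434692383), 68.56150817871094)
0.064 [ 344  148   45   74 1833] [ 0.03631937 -0.00027316] ((606.0781860351562, 182.6064910888672), (91.33128356933594, 52.8972053527832), 69.14436340332031)
0.064 [497 247  46  45 268] [ 0.24288731 -0.10721027] ((761.5113525390625, 9.55624008178711), (72.03306579589844, 29.313491821289062), 38.6108512878418)
0.117 [250 186  21  22 350] [-0.08770108 -0.00052507] ((489.9749450683594, 226.20895385742188), (21.88228416442871, 21.996597290039062), 0.17804348468780518)
```

View pics/f1wrist.png

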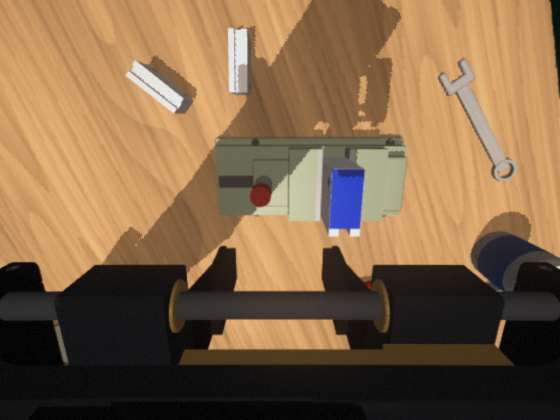

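The block stands blue-up between the closed jaws at (345,195). Post to block centre measures 87.4 mm, against 88 mm when shut, and the robot is clear.

```bash
python3 -c "
from bench import r
print(r.close_job())"
```

```text
the job is handed in; nothing more can be done
None
```

I handed the job in at about 26 s of the 54 s limit: the block stands blue end up, flat on the bed about midway along the jaws, with the jaw pushed home (it held at about 42 N) and the robot clear of everything; no verdict came back.

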